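# Lock a linear stage for transport with its long lock rod

### The job

Lock the linear stage for transport: take the long collared rod out of the rack and push its tip partway into the bore of the stage (roughly a third to a half of the shaft), then let go, take hold further back by the handle behind the collar, and push the rod fully home, until the collar sits against the bushing. Let go of it there. Leave the short plain rod lying in the rack.

Things in the scene. Friction and masses are not known exactly. Their poses are not given: they have to be found in the camera images.
- rod_middle (a point): Balance point of the loose steel lock rod (0.2 to 0.4 kg, 236 mm overall), on its axis: 115 mm behind the tip, 65 mm ahead of the collar. x runs along the rod towards the tip; it may roll about it. It starts level in either of the rack's two places, axis 50 mm above the table, tip towards the stage's side of the table (-y).
- rod_tip (a point): Centre of the lock rod's tip end, on its axis; x points out of the tip. The shaft is 14 mm in diameter and 180 mm long from tip to collar, with a 4 mm long chamfer at the tip.
- rod_collar (a point): Centre of the collar's front face (towards the tip), on the rod's axis, 180 mm behind the tip. The collar is 30 mm in diameter and 6 mm thick; x as for the tip.
- rod_handle (a point): Middle of the lock rod's ribbed aluminium handle, behind the collar, on the rod's axis, 31 mm behind the collar's front face (211 mm behind the tip). The handle is 18 mm in diameter and 50 mm long.
- bore_mouth (a point): Centre of the bore's mouth, 100 mm above the table, in the face of a square steel bushing (36 mm wide, 34 mm high) standing 12 mm out of the stage. x is level, along the bore, into the stage (mostly -y). The bore is 16 mm in diameter, 2 mm wider than the rod, with a 3 mm countersink, 192 mm deep. The rod slides in against friction only, stays where left and sags slightly while partly in.
- block_end (a point): Point on the bore's axis at the far end of the black stage body, 192 mm beyond the mouth; x as for the mouth. The stage is fixed; its body is 70 mm wide, its top 125 mm above the table, with a low plate on it up to 132 mm high, from 67 mm beyond the mouth on.
- rack: The fixed dark steel rack; origin under its centre, on the table; x along the rods, towards their tips. Two places, 42 mm either side of the centre (y). In each a rod lies in two V saddles 12 mm thick, centred 45 mm ahead of and behind the rod's middle, leaving 78 mm of free shaft between them; the floor there is 8 mm above the table.
- short_rod_middle (a point): Middle of the short plain steel rod, 12 mm in diameter and 150 mm long, without collar or handle, lying in the rack's other place, its axis 48 mm above the table, x along it. It is to stay there.
Mind the look-alikes: they are no part of the job. Of the things that look like the part that bears rod_middle, the largest one is meant.

How it is judged:
On the way, in this order (a step that is already met when the one before it is completed fails the run):
1. the rod's tip is 20 to 155 mm deep in the bore and the gripper has let go of the rod (angle between the x axis of rod_tip and the x axis of bore_mouth, either way round below 0.12 rad and y of rod_tip in the frame of bore_mouth between -0.006 and 0.006 m and z of rod_tip in the frame of bore_mouth between -0.006 and 0.006 m and x of rod_tip in the frame of bore_mouth between 0.02 and 0.155 m and contact force between the fingers and rod below 0.1 N), for 0.1 s.
2. the gripper holds the rod by the handle, behind the collar, before it is home (x of the grasp point in the frame of rod_collar below -0.008 m and contact force between the fingers and rod above 2 N and x of rod_collar in the frame of bore_mouth below -0.01 m), for 0.1 s.
3. the rod is home: the collar is within 3 mm of the bushing's face (x of rod_collar in the frame of bore_mouth between -0.003 and 0.004 m and distance between rod_collar and bore_mouth below 0.006 m and angle between the x axis of rod_tip and the x axis of bore_mouth, either way round below 0.05 rad), for 0.1 s.
At the end, for the whole second after the job is handed in: The rod is in the bore with its collar within 3 mm of the bushing's face (centre within 6 mm of the mouth's, axes within 0.05 rad), released and at rest; the short rod is within 30 mm of where it started (all of step 3 and contact force between the fingers and rod below 0.1 N and linear speed of rod below 0.02 m/s and distance of short_rod_middle from where it was at the start of the episode below 0.03 m); the robot touches nothing.
It fails at once if the short rod is moved by more than 30 mm (distance of short_rod_middle from where it was at the start of the episode above 0.03 m).
It also fails if it takes over 48 s, if anything falls off the work surface, if the arm or the gripper's body presses on something with over 40 N, if the wrist force passes 120 N, or if a joint passes its speed limit or range.

### The arm

A 6-joint arm with a two-finger parallel gripper is mounted at the origin on the work surface. World frame = base frame: x ahead of the robot, y to its left, z up, the work surface at z = 0. Lengths are in m, angles in rad, forces in N, time in s.
With the tool pointing down it reaches from about 0.325 to 0.775 m from the base axis. Payload 5.5 kg.
Tool frame: the origin (TCP) lies at the very end of the fingers, on their centre line; the grasp point (between the pads) lies bot.grasp_offset behind it (bot.grasp_offset is the distance from the TCP to the grasp point, in m); z points along the fingers, y is the line along which they close (so a half turn about z gives the same grasp; the last joint's range is limited). The gripper opens to 85 mm and grips with 20 to 120 N. Pads are 22 mm wide; open, the fingers measure 114 mm over their backs; the gripper's body (76 mm by 85 mm) begins 54 mm behind the grasp point. The pads swing forward as they close: fully open they stand 13 mm farther back than shut.
Start: joints at [-1.257, 0.091, 1.231, -0, 1.82, -0.057], TCP at [0.217, -0.559, 0.231] pointing down, gripper open.
Joint ranges: [-2.87, 2.87], [-0.86, 2.18], [0.17, 2.46], [-1.51, 4.65], [0.06, 2.69], [-2.65, 2.65]. Speed limits (rad/s): [2.57, 2.57, 3.01, 3.14, 3.14, 3.14].

### API

Orientations are given as a 3x3 rotation matrix whose columns are the frame's x, y, z axes.
In Python, from rig import bot gives the robot as it stands. The module is installed in compiled form; this text tells all that it offers.
- The arm moves only by the tool step_arm, never from a script. Its argument "rows" is a list of rows, each a list of 6 numbers: the shift along the tool's x, y, z as a fraction of full scale, then the turn, a rotation vector about the tool's x, y, z as a fraction of full scale. In form: [[tx, ty, tz, ax, ay, az], ...]. A call has 1 to 20 rows; each row is the pose to reach, as a shift and turn from the pose commanded when the call began, along the tool's axes at that moment; what a row does not reach only later rows make up. Full scale, the value 1, is 0.15 m for a shift and 45 degrees for a turn. A row lasts 1/8 s, in which the tool goes at most 62.5 mm and 10.7 degrees, less where a joint would pass 70% of its speed; a pose out of reach is approached as far as the arm can. A call with a number of a shift or a turn outside -1 to 1 is refused whole. A call with a gripper value outside its range is refused whole. "jaw" is the closure, from 0 (fully open) to 1 (shut), set as the call begins (left out, the last holds). The fingers move at their own pace and stop on an object; "force" is the grip in N (left out, the last holds). Time passes only in rows, so rows that repeat a pose let the fingers close. It gives the time, the measured TCP pose, the force, the opening and the grip force at its end, in the units of the state.
- bot.read_state(): the state, without advancing time (a new reading comes with each control period).
- bot.snapshot(name): name is "scene" or "top"; returns a dict with "pixels" (420x560x3 uint8, red, green, blue), "mtx" (3x3 intrinsics, pixels), "k1" (the pictures are not rectified: a ray, as slopes to the right and down, at radius r is drawn at 1 + k1 r^2 times it, then the intrinsics apply), "R" (3x3) and "t" (3): a world point X has camera coordinates R X + t. Camera axes: x right, y down, z forward; pixel columns grow to the right and rows downward; lengths in m; the calibration is good to about 2 mm. A picture is of the moment at which its call begins. There is no depth.
- bot.job_done(): hands the job in; it is judged then, once.
The state is a dict: "t": time; "joints": joint angles; "qvel": joint speeds; "joint_torque": joint torques, N m; "eef_pos": TCP position; "eef_rot": TCP orientation; "ft_force": force on the tool from outside, world axes, zero at the start; "torque": the same for the moment, N m; "gripper_width": finger opening in m; "grasp_force": force on a finger pad.
Only numpy, scipy, OpenCV 4.12 (cv2) and the standard library are available. Lean on these libraries where they do the work, as an engineer would, in place of code of your own. Each camera call takes 0.05 s, during which the arm holds its last target. There are 200 camera calls.

## Working session

There is one attempt and no reset: what is moved stays moved. The work goes in short steps, Python scripts to look and compute and a tool call to move; the robot and the scene stay as the last step left them, time stands still between calls to the robot, and variables do not carry over. Pictures are saved under pics/ and viewed, at most 10 in all, crops included, and the job is handed in when it is done.

Besides the shell and the picture viewer there is one more tool, called after ">>>" in YAML: its name, and indented under it one key for each argument. step_arm: Moves the arm, as the interface text tells. Shift numbers are shares of 0.15 m and turn numbers shares of 45 degrees, none past 1 either way. Its arguments: {"type":"object","properties":{"rows":{"type":"array","items":{"type":"array","items":{"type":"number","minimum":-1,"maximum":1}}},"jaw":{"type":"number"},"force":{"type":"number"}},"required":["rows"]}

```bash
mkdir -p pics; python3 - <<'E'
from rig import bot
import cv2,numpy as np
s=bot.read_state();print({k:np.round(v,4).tolist() for k,v in s.items()},bot.grasp_offset)
for n in("scene","top"):
    d=bot.snapshot(n);cv2.imwrite(f"pics/{n}0.png",d["pixels"][...,::-1]);print(n,d["mtx"],d["k1"],d["R"],d["t"])
E
```

```text
{'t': 0.0, 'joints': [-1.2567, 0.0919, 1.2319, -0.0, 1.8198, -0.0567], 'qvel': [-0.0003, 0.0013, -0.0009, -0.0012, -0.0009, -0.0001], 'joint_torque': [0.0011, -45.8726, -41.8021, -0.0, 0.0116, -0.0], 'eef_pos': [0.2173, -0.559, 0.2301], 'eef_rot': [[0.932, 0.3623, -0.0006], [0.3623, -0.932, 0.0019], [0.0001, -0.002, -1.0]], 'ft_force': [0.756, 0.5973, -0.3877], 'torque': [0.036, 0.0164, 0.0016], 'grasp_force': 0.0, 'gripper_width': 0.0856} 0.0187
scene [[418.795986     0.         290.73908791]
 [  0.         418.795986   200.34003992]
 [  0.           0.           1.        ]] -0.09539136221112281 [[-0.50851505  0.86104843  0.00283509]
 [ 0.7221606   0.42827967 -0.5431948 ]
 [-0.46893124 -0.27417535 -0.83960191]] [ 0.21533405 -0.33355376  1.45012744]
top [[390.55919209   0.         281.55427589]
 [  0.         390.55919209 211.79804258]
 [  0.           0.           1.        ]] -0.015140541575167192 [[-0.11670564 -0.99315991 -0.00363157]
 [-0.97237545  0.11500601 -0.20312459]
 [ 0.20215285 -0.02017454 -0.97914616]] [0.11361885 0.51223565 0.85890572]
```

View pics/scene0.png

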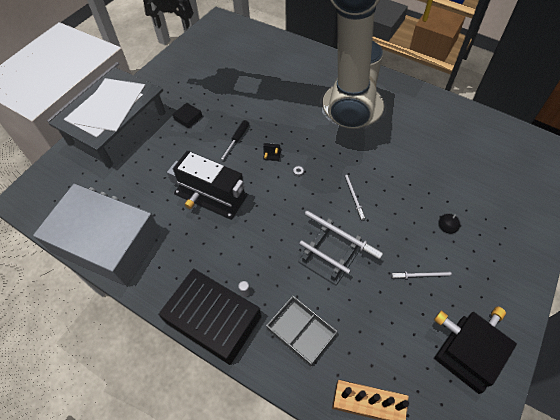

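View pics/top0.png

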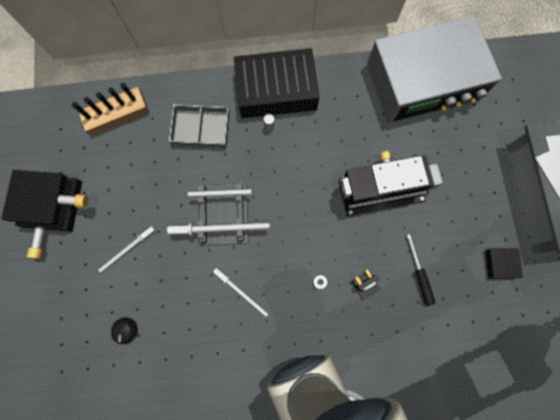

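The scene view shows the stage at about (208,182) with its bushing at (239,188). The long collared rod runs from (308,213) to (381,256), and the short rod lies beside it. In the top view the rod spans (168..270, 229) and the bushing is at about (346,187). Next I'll enlarge both.

```bash
python3 - <<'E'
import cv2,numpy as np
t=cv2.imread("pics/top0.png");s=cv2.imread("pics/scene0.png")
def c(im,x,y,w,h,k): return cv2.resize(im[y:y+h,x:x+w],None,fx=k,fy=k,interpolation=cv2.INTER_CUBIC)
a=np.vstack([c(t,160,180,120,70,3.333333),c(t,330,150,120,70,3.333333)])
b=np.vstack([c(s,290,200,100,80,3.5),c(s,165,140,100,80,3.5)])
h=max(a.shape[0],b.shape[0]);P=lambda m:np.pad(m,((0,h-m.shape[0]),(0,0),(0,0)))
o=np.hstack([P(a),P(b)]);print(o.shape,a.shape,b.shape);cv2.imwrite("pics/crop1.png",o)
E
```

```text
(560, 750, 3) (466, 400, 3) (560, 350, 3)
```

View pics/crop1.png

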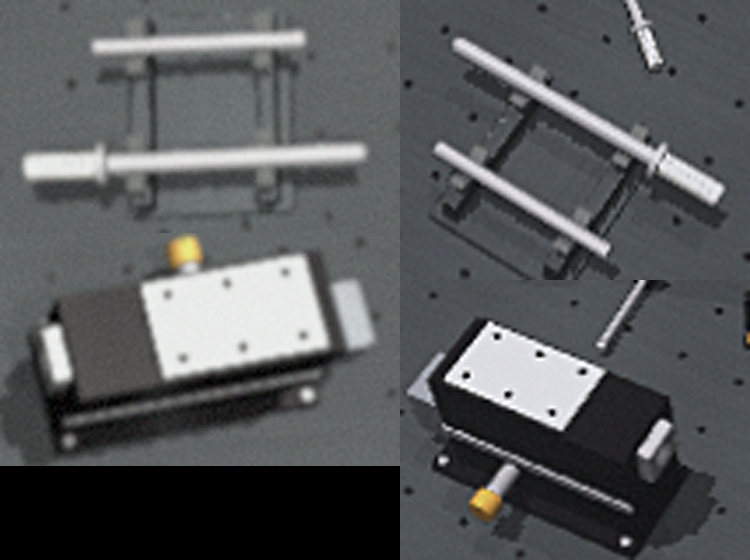

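The crops show the rod with its handle at left and tip at (270,226) in the top view, the white stage plate, and the bushing's bright top face at (346,187). Now I'll measure these with masks and rays.

```bash
cat > h.py <<'E'
import cv2,numpy as np
from rig import bot
def ray(d,px):
    K=d["mtx"];q=np.array([(px[0]-K[0,2])/K[0,0],(px[1]-K[1,2])/K[1,1]])
    s=cv2.undistortPoints(np.array([[px]],float),K,np.array([d["k1"],0,0,0,0.]))[0,0]
    R=d["R"];return -R.T@d["t"],R.T@np.r_[s,1]
def onz(d,px,z):
    c,v=ray(d,px);return c+v*(z-c[2])/v[2]
def blobs(d,roi,th,amin=15):
    x,y,w,h=roi;g=cv2.cvtColor(d["pixels"],cv2.COLOR_RGB2GRAY)
    m=np.zeros_like(g);m[y:y+h,x:x+w]=(g[y:y+h,x:x+w]>th)
    n,l,st,c=cv2.connectedComponentsWithStats(m)
    return [(st[i],c[i],(l==i)) for i in range(1,n) if st[i,4]>=amin]
E
python3 - <<'E'
from h import *
np.set_printoptions(precision=4,suppress=True)
for n,rois in(("top",dict(rod=(160,215,120,28),short=(180,183,80,16),stage=(335,150,100,60))),("scene",dict(rod=(300,205,90,60),stage=(165,140,90,75)))):
    d=bot.snapshot(n);print(n,"cam",-d["R"].T@d["t"])
    for k,roi in rois.items():
        for st,c,m in blobs(d,roi,135 if k!="stage" else 140):
            p=np.argwhere(m)[:,::-1].astype(np.float32)
            r=cv2.minAreaRect(p);z={"rod":.05,"short":.048}.get(k,.132 if st[4]>300 else .117)
            print(k,st,"cen",onz(d,c,z))
            box=cv2.boxPoints(r);print("  corners",[ (b.round(1).tolist(),onz(d,b,z)[:2].round(4).tolist()) for b in box])
            if k in("rod","short"):
                W=np.array([onz(d,q,z)[:2] for q in p]);vx,vy,x0,y0=cv2.fitLine(W.astype(np.float32),cv2.DIST_HUBER,0,1e-5,1e-5).ravel()
                u=np.array([vx,vy]);u*=-np.sign(u[1]);s=(W-[x0,y0])@u
                print("  axis",u,"tip",[x0,y0]+u*s.max(),"back",[x0,y0]+u*s.min(),"len",np.ptp(s))
E
```

```text
top cam [0.3377 0.0713 0.9455]
rod [166 223 104  11 660] cen [0.5038 0.2126 0.05  ]
  corners [([166.0, 223.0], [0.5277, 0.3237]), ([269.0, 223.0], [0.4996, 0.0849]), ([269.0, 233.0], [0.4762, 0.0875]), ([166.0, 233.0], [0.5042, 0.325])]
  axis [-0.07   -0.9975] tip [0.4949 0.0854] back [0.5117 0.3247] len 0.23988847091428653
short [187 189  65   7 322] cen [0.5874 0.1935 0.048 ]
  corners [([186.89999389648438, 191.0], [0.5997, 0.2704]), ([250.89999389648438, 188.3000030517578], [0.5882, 0.1184]), ([251.1999969482422, 193.6999969482422], [0.575, 0.1192]), ([187.10000610351562, 196.39999389648438], [0.5864, 0.2708])]
  axis [-0.0771 -0.997 ] tip [0.5816 0.1189] back [0.5934 0.2705] len 0.15214172011749827
stage [ 372  151   57   43 1581] cen [ 0.56   -0.2091  0.132 ]
  corners [([369.29998779296875, 153.8000030517578], [0.6121, -0.1519]), ([420.70001220703125, 143.89999389648438], [0.6216, -0.2686]), ([428.3999938964844, 184.0], [0.5294, -0.2677]), ([377.0, 193.89999389648438], [0.5207, -0.1536])]
stage [430 164   5  20  65] cen [ 0.5606 -0.2889  0.117 ]
  corners [([430.0, 164.0], [
[... 2287 characters left out ...]
5, 173.39999389648438], [0.6155, -0.2837]), ([169.5, 159.39999389648438], [0.5731, -0.3082]), ([177.0, 161.0], [0.5668, -0.286]), ([174.0, 175.0], [0.6092, -0.2621])]
stage [233 180   9  11  45] cen [ 0.5488 -0.0932  0.117 ]
  corners [([232.39999389648438, 188.89999389648438], [0.5654, -0.0971]), ([238.8000030517578, 179.1999969482422], [0.5303, -0.1003]), ([241.8000030517578, 181.1999969482422], [0.5317, -0.0895]), ([235.39999389648438, 190.89999389648438], [0.5666, -0.0865])]
stage [185 193  13  13  60] cen [ 0.6476 -0.1717  0.117 ]
  corners [([184.5, 202.5], [0.6649, -0.1808]), ([195.5, 191.5], [0.6224, -0.1772]), ([199.0, 195.0], [0.6266, -0.1622]), ([188.0, 206.0], [0.6688, -0.1661])]
```

```bash
cat > plan.py <<'E'
import sys,numpy as np
from scipy.spatial.transform import Rotation as Ro
from rig import bot
# plan.py x y z yaw_deg_of_tool_x  -> row numbers from the present pose
x,y,z,a=map(float,sys.argv[1:5]);s=bot.read_state();R=np.array(s["eef_rot"])
c,n=np.cos(np.radians(a)),np.sin(np.radians(a));T=np.array([[c,n,0],[n,-c,0],[0,0,-1]])
d=R.T@(np.array([x,y,z])-s["eef_pos"])/.15
w=np.degrees(Ro.from_matrix(R.T@T).as_rotvec())/45
k=max(1,np.ceil(max(abs(np.r_[d,w]))));print("calls",k,"row",np.round(d/k,3),np.round(w/k,3),"t",s["t"],"pos",np.round(s["eef_pos"],4),"yaw",np.degrees(np.arctan2(R[1,0],R[0,0])).round(2),"F",np.round(s["ft_force"],1),"w",round(float(s["gripper_width"]),4),"g",round(float(s["grasp_force"]),1))
E
python3 plan.py 0.50 0.20 0.20 86
```

```text
calls 5.0 row [ 0.718 -0.807  0.042] [-0.    -0.    -0.288] t 0.2 pos [ 0.2174 -0.559   0.2305] yaw 21.25 F [-0.3 -0.2  0.2] w 0.0855 g 0.0
```

>>> step_arm:
  rows:
    - [0.72,-0.81,0,0,0,0]
    - [0.72,-0.81,0,0,0,0]
    - [0.72,-0.81,0,0,0,0]
  jaw: 0

```text
t: 0.57
eef_pos: [0.2747, -0.4047, 0.2313]
eef_rot: [[0.932, 0.363, 0.0], [0.363, -0.932, 0.0], [0.0, -0.0, -1.0]]
ft_force: [0.7, -0.7, 0.3]
gripper_width: 0.0854
grasp_force: 0.0
```

>>> step_arm:
  rows:
    - [0.72,-0.81,0,0,0,0]
    - [0.72,-0.81,0,0,0,0]
    - [0.72,-0.81,0,0,0,0]

```text
t: 0.95
eef_pos: [0.3312, -0.2521, 0.2315]
eef_rot: [[0.931, 0.364, 0.001], [0.364, -0.931, -0.0], [0.001, 0.0, -1.0]]
ft_force: [0.6, -0.4, -0.9]
gripper_width: 0.0854
grasp_force: 0.0
```

>>> step_arm:
  rows:
    - [0.72,-0.81,0,0,0,0]
    - [0.72,-0.81,0,0,0,0]
    - [0.72,-0.81,0,0,0,0]

```text
t: 1.32
eef_pos: [0.3877, -0.0997, 0.2314]
eef_rot: [[0.931, 0.364, 0.001], [0.364, -0.931, 0.0], [0.001, 0.0, -1.0]]
ft_force: [0.5, -0.1, -0.6]
gripper_width: 0.0855
grasp_force: 0.0
```

>>> step_arm:
  rows:
    - [0.72,-0.81,0,0,0,0]
    - [0.72,-0.81,0,0,0,0]
    - [0.72,-0.81,0,0,0,0]

```text
t: 1.7
eef_pos: [0.4442, 0.0529, 0.2311]
eef_rot: [[0.931, 0.365, 0.0], [0.365, -0.931, 0.0], [0.0, -0.0, -1.0]]
ft_force: [-0.2, -0.7, 0.2]
gripper_width: 0.0853
grasp_force: 0.0
```

>>> step_arm:
  rows:
    - [0.72,-0.81,0.2,0,0,-0.72]
    - [0.72,-0.81,0.2,0,0,-0.72]
    - [0.72,-0.81,0.2,0,0,-0.72]
    - [0.72,-0.81,0.2,0,0,-0.72]
    - [0.72,-0.81,0.2,0,0,-0.72]

```text
t: 2.33
eef_pos: [0.5004, 0.2022, 0.2013]
eef_rot: [[0.594, 0.804, -0.0], [0.804, -0.594, -0.001], [-0.001, 0.0, -1.0]]
ft_force: [-0.2, -0.4, 0.6]
gripper_width: 0.0853
grasp_force: 0.0
```

```bash
python3 plan.py 0.501 0.2005 0.14 86
```

```text
calls 1 row [-0.006  0.01   0.408] [-0.     0.001 -0.721] t 2.325 pos [0.5004 0.2022 0.2013] yaw 53.54 F [-0.2 -0.4  0.6] w 0.0853 g 0.0
```

>>> step_arm:
  rows:
    - [-0.01,0.01,0.4,0,0,-0.72]
    - [-0.01,0.01,0.4,0,0,-0.72]
    - [-0.01,0.01,0.4,0,0,-0.72]
    - [-0.01,0.01,0.4,0,0,-0.72]
    - [-0.01,0.01,0.4,0,0,-0.72]
    - [-0.01,0.01,0.4,0,0,-0.72]

```text
t: 3.08
eef_pos: [0.5011, 0.2002, 0.1417]
eef_rot: [[0.072, 0.997, 0.001], [0.997, -0.072, 0.0], [0.0, 0.001, -1.0]]
ft_force: [-0.0, 0.1, 0.5]
gripper_width: 0.0854
grasp_force: 0.0
```

```bash
python3 plan.py 0.501 0.2005 0.031 86; python3 - <<'E'
from h import *
t=bot.snapshot("top")["pixels"];s=bot.snapshot("scene")["pixels"]
f=lambda i,x,y:cv2.resize(i[y:y+130,x:x+130],None,fx=3,fy=3,interpolation=cv2.INTER_CUBIC)
cv2.imwrite("pics/pre.png",np.hstack([f(t,160,160),f(s,275,160)])[...,::-1])
E
```

```text
calls 1 row [ 0.002 -0.001  0.738] [ 0.001 -0.    -0.003] t 3.075 pos [0.5011 0.2002 0.1417] yaw 85.88 F [-0.   0.1  0.5] w 0.0854 g 0.0
```

View pics/pre.png

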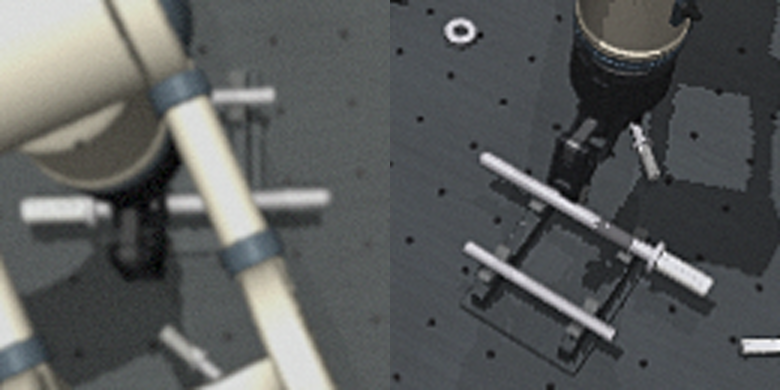

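The gripper hangs above the rod: fingers at about (207,230) in the top view, (466,215)/3 offset in the scene crop, and nothing disturbed. Descending and gripping next.

>>> step_arm:
  rows:
    - [0,0,0.25,0,0,0]
    - [0,0,0.5,0,0,0]
    - [0,0,0.65,0,0,0]
    - [0,0,0.74,0,0,0]
    - [0,0,0.74,0,0,0]

```text
t: 3.8
eef_pos: [0.5004, 0.2004, 0.0295]
eef_rot: [[0.069, 0.998, -0.002], [0.998, -0.069, -0.001], [-0.001, -0.002, -1.0]]
ft_force: [-0.6, -0.2, 0.7]
gripper_width: 0.0858
grasp_force: 0.0
```

>>> step_arm:
  rows:
    - [0,0,0,0,0,0]
    - [0,0,0,0,0,0]
    - [0,0,0,0,0,0]
    - [0,0,0,0,0,0]
    - [0,0,0,0,0,0]
    - [0,0,0,0,0,0]
    - [0,0,0,0,0,0]
    - [0,0,0,0,0,0]
  jaw: 1
  force: 60

```text
t: 4.8
eef_pos: [0.5019, 0.2006, 0.0309]
eef_rot: [[0.069, 0.998, 0.002], [0.998, -0.069, 0.0], [0.001, 0.002, -1.0]]
ft_force: [5.6, -0.5, 0.3]
gripper_width: 0.0119
grasp_force: 58.4
```

>>> step_arm:
  rows:
    - [0,0,-0.1,0,0,0]
    - [0,0,-0.25,0,0,0]
    - [0,0,-0.4,0,0,0]
    - [0,0,-0.4,0,0,0]
    - [0,0,-0.4,0,0,0]

```text
t: 5.42
eef_pos: [0.5001, 0.2004, 0.0891]
eef_rot: [[0.069, 0.998, -0.002], [0.998, -0.069, -0.001], [-0.001, -0.002, -1.0]]
ft_force: [-0.4, -0.2, -4.1]
gripper_width: 0.012
grasp_force: 58.5
```

```bash
python3 plan.py 0.5365 0.06 0.0815 95; python3 - <<'E'
from h import *
s=bot.snapshot("scene")["pixels"];t=bot.snapshot("top")["pixels"]
f=lambda i,x,y:cv2.resize(i[y:y+130,x:x+130],None,fx=3,fy=3,interpolation=cv2.INTER_CUBIC)
cv2.imwrite("pics/lift.png",np.hstack([f(t,160,160),f(s,275,160)])[...,::-1])
E
```

```text
calls 1 row [-0.917  0.307  0.05 ] [-0.003  0.001 -0.199] t 5.425 pos [0.5001 0.2004 0.0891] yaw 86.05 F [-0.4 -0.2 -4.1] w 0.012 g 58.5
```

View pics/lift.png

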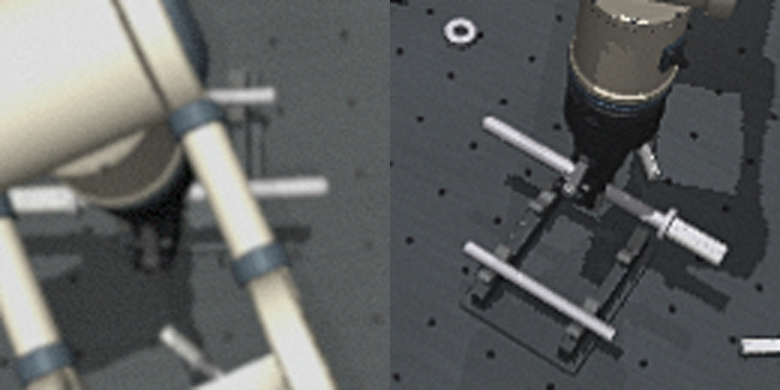

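The lift view shows the rod held level at its middle, with the short rod still in the rack. Moving to just before the mouth.

>>> step_arm:
  rows:
    - [-0.3,0.1,0.02,0,0,-0.1]
    - [-0.6,0.2,0.04,0,0,-0.2]
    - [-0.92,0.31,0.05,0,0,-0.2]
    - [-0.92,0.31,0.05,0,0,-0.2]
    - [-0.92,0.31,0.05,0,0,-0.2]

```text
t: 6.15
eef_pos: [0.5372, 0.0598, 0.0818]
eef_rot: [[-0.087, 0.996, -0.002], [0.996, 0.087, 0.001], [0.001, -0.002, -1.0]]
ft_force: [0.5, 0.2, -2.2]
gripper_width: 0.0121
grasp_force: 58.6
```

```bash
python3 plan.py 0.537 0.0465 0.0815 94.9; python3 - <<'E'
from h import *
t=bot.snapshot("top");s=bot.snapshot("scene")
f=lambda d,x,y:cv2.resize(d["pixels"][y:y+130,x:x+130],None,fx=3,fy=3,interpolation=cv2.INTER_CUBIC)
cv2.imwrite("pics/pre2.png",np.hstack([f(t,240,125),f(s,220,130)])[...,::-1])
for n,d,roi in(("top",t,(240,160,120,70)),("scene",s,(220,165,100,80))):
  for st,c,m in blobs(d,roi,130):
    print(n,st,c.round(1),[(b.round(1).tolist(),onz(d,b,.1)[:2].round(4).tolist()) for b in cv2.boxPoints(cv2.minAreaRect(np.argwhere(m)[:,::-1].astype(np.float32)))])
E
```

```text
calls 1 row [-0.088 -0.009  0.002] [-0.002 -0.001  0.002] t 6.15 pos [0.5372 0.0598 0.0818] yaw 95.0 F [ 0.5  0.2 -2.2] w 0.0121 g 58.6
top [240 160   8  20 147] [243.2 169.7] [([240.0, 160.0], [0.6429, 0.1337]), ([247.0, 160.0], [0.641, 0.1179]), ([247.0, 179.0], [0.5963, 0.1223]), ([240.0, 179.0], [0.5982, 0.138])]
top [248 160  62  16 701] [275.3 165.6] [([248.0, 160.0], [0.6408, 0.1156]), ([309.0, 160.0], [0.6244, -0.0222]), ([309.0, 175.0], [0.5892, -0.0175]), ([248.0, 175.0], [0.6054, 0.1191])]
top [313 160  11   8  75] [317.7 163.1] [([313.0, 160.0], [0.6233, -0.0312]), ([323.0, 160.0], [0.6206, -0.0538]), ([323.0, 167.0], [0.6041, -0.0515]), ([313.0, 167.0], [0.6068, -0.029])]
top [266 177  28   7 109] [279.6 180.1] [([265.8999938964844, 180.1999969482422], [0.5885, 0.0804]), ([292.79998779296875, 175.6999969482422], [0.5918, 0.019]), ([293.6000061035156, 180.39999389648438], [0.5807, 0.0186]), ([266.6000061035156, 184.89999389648438], [0.5774, 0.0799])]
top [294 178  40  44 699] [320.1 198.7] [([293.20001220703125, 198.3000030517578], [0.5396, 0.0246]), ([315.20001220703125,
[... 1155 characters left out ...]
-0.054]), ([251.0, 191.60000610351562], [0.5383, -0.0572]), ([279.79998779296875, 203.10000610351562], [0.5301, 0.0289]), ([278.29998779296875, 206.6999969482422], [0.5417, 0.0315])]
scene [308 218  12   7  47] [315.1 220.4] [([307.3999938964844, 221.0], [0.5404, 0.1188]), ([308.8999938964844, 215.6999969482422], [0.5246, 0.1144]), ([320.3999938964844, 219.0], [0.518, 0.1448]), ([318.8999938964844, 224.3000030517578], [0.5339, 0.149])]
scene [300 241   8   4  20] [302.8 242.8] [([299.20001220703125, 242.60000610351562], [0.6054, 0.1317]), ([300.3999938964844, 240.1999969482422], [0.598, 0.1309]), ([307.20001220703125, 243.60000610351562], [0.5976, 0.1503]), ([306.0, 246.0], [0.6049, 0.151])]
```

View pics/pre2.png

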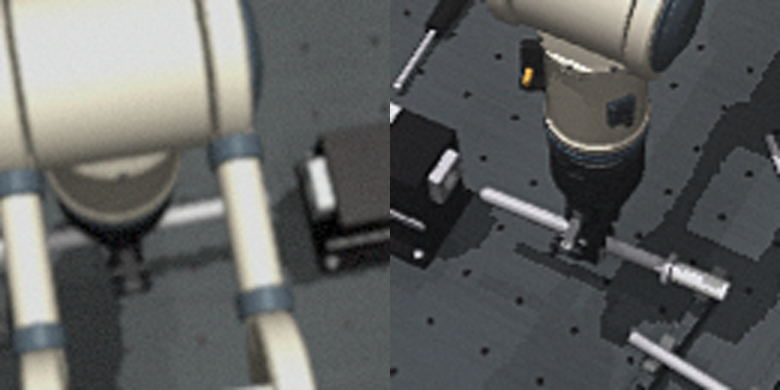

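The rod's axis (scene crop (570,228)→(483,193)) extends to the centre of the bushing's front face at (448,179). The alignment is good, so I'm inserting slowly.

>>> step_arm:
  rows:
    - [-0.1,-0.01,0,0,0,0]
    - [-0.18,-0.01,0,0,0,0]
    - [-0.22,-0.01,0,0,0,0]
    - [-0.25,-0.01,0,0,0,0]
    - [-0.28,-0.01,0,0,0,0]
    - [-0.3,-0.01,0,0,0,0]
    - [-0.3,-0.01,0,0,0,0]

```text
t: 7.12
eef_pos: [0.5402, 0.0145, 0.0827]
eef_rot: [[-0.088, 0.996, -0.0], [0.996, 0.088, -0.0], [-0.0, -0.0, -1.0]]
ft_force: [0.6, -0.0, -2.9]
gripper_width: 0.0121
grasp_force: 58.5
```

```bash
python3 plan.py 0.5451 -0.048 0.0815 94.9
```

```text
calls 1 row [-0.418 -0.004  0.008] [-0.     0.     0.003] t 7.125 pos [0.5402 0.0145 0.0827] yaw 95.03 F [ 0.6 -0.  -2.9] w 0.0121 g 58.5
```

>>> step_arm:
  rows:
    - [-0.05,0,0.005,0,0,0]
    - [-0.1,0,0.005,0,0,0]
    - [-0.15,0,0.005,0,0,0]
    - [-0.2,0,0.005,0,0,0]
    - [-0.2,0,0.005,0,0,0]

```text
t: 7.75
eef_pos: [0.5429, -0.0159, 0.0821]
eef_rot: [[-0.087, 0.996, 0.0], [0.996, 0.087, -0.0], [-0.0, 0.0, -1.0]]
ft_force: [1.0, -0.5, -3.2]
gripper_width: 0.012
grasp_force: 58.6
```

>>> step_arm:
  rows:
    - [-0.05,0,0,0,0,0]
    - [-0.1,0,0,0,0,0]
    - [-0.15,0,0,0,0,0]
    - [-0.2,0,0,0,0,0]
    - [-0.22,0,0,0,0,0]
    - [-0.22,0,0,0,0,0]

```text
t: 8.5
eef_pos: [0.5458, -0.0483, 0.082]
eef_rot: [[-0.088, 0.996, -0.0], [0.996, 0.088, 0.0], [0.0, -0.0, -1.0]]
ft_force: [-0.1, 0.4, -3.4]
gripper_width: 0.0126
grasp_force: 58.6
```

```bash
python3 - <<'E'
from h import *
t=bot.snapshot("top");s=bot.snapshot("scene")
f=lambda d,x,y:cv2.resize(d["pixels"][y:y+130,x:x+130],None,fx=3,fy=3,interpolation=cv2.INTER_CUBIC)
cv2.imwrite("pics/ins.png",np.hstack([f(t,270,125),f(s,200,130)])[...,::-1])
E
```

```text
(no output)
```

View pics/ins.png

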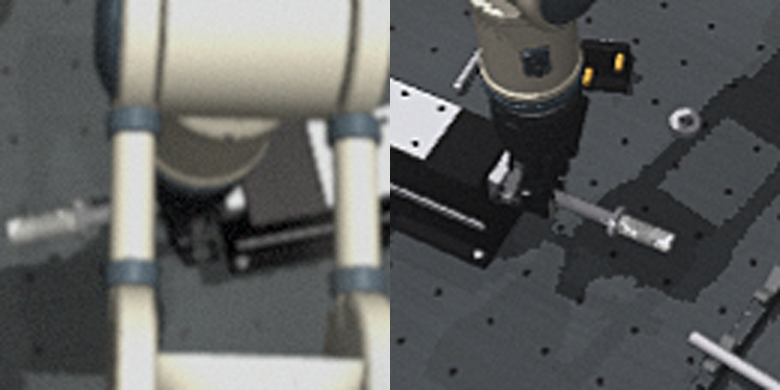

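The rod's front is inside the bushing, with the collar at about scene (275,202), and forces are low. Releasing and retreating upward.

>>> step_arm:
  rows:
    - [0,0,0,0,0,0]
    - [0,0,0,0,0,0]
    - [0,0,0,0,0,0]
    - [0,0,0,0,0,0]
    - [0,0,0,0,0,0]
    - [0,0,0,0,0,0]
  jaw: 0

```text
t: 9.35
eef_pos: [0.5458, -0.048, 0.082]
eef_rot: [[-0.088, 0.996, -0.0], [0.996, 0.088, -0.0], [-0.0, -0.0, -1.0]]
ft_force: [0.2, -0.1, 0.1]
gripper_width: 0.0853
grasp_force: 0.0
```

>>> step_arm:
  rows:
    - [0,0,-0.15,0,0,0]
    - [0,0,-0.3,0,0,0]
    - [0,0,-0.45,0,0,0]
    - [0,0,-0.5,0,0,0]
    - [0,0,-0.5,0,0,0]

```text
t: 9.98
eef_pos: [0.5459, -0.0481, 0.1571]
eef_rot: [[-0.088, 0.996, 0.001], [0.996, 0.088, -0.0], [-0.0, 0.001, -1.0]]
ft_force: [-0.6, -1.2, 0.3]
gripper_width: 0.0855
grasp_force: 0.0
```

```bash
python3 plan.py 0.5369 0.0476 0.1565 94.9; python3 - <<'E'
from h import *
t=bot.snapshot("top");s=bot.snapshot("scene")
f=lambda d,x,y:cv2.resize(d["pixels"][y:y+130,x:x+130],None,fx=3,fy=3,interpolation=cv2.INTER_CUBIC)
cv2.imwrite("pics/rel.png",np.hstack([f(t,250,125),f(s,220,130)])[...,::-1])
for st,c,m in blobs(s,(240,175,65,55),115,20):
    print(st,c.round(1),[(b.round(1).tolist(),onz(s,b,.1)[:2].round(4).tolist()) for b in cv2.boxPoints(cv2.minAreaRect(np.argwhere(m)[:,::-1].astype(np.float32)))])
E
```

```text
calls 1 row [ 0.641 -0.004  0.004] [0.001 0.    0.003] t 9.975 pos [ 0.5459 -0.0481  0.1571] yaw 95.04 F [-0.6 -1.2  0.3] w 0.0855 g 0.0
[246 190  11   8  47] [250.6 193.9] [([244.39999389648438, 193.1999969482422], [0.5517, -0.0695]), ([246.1999969482422, 189.60000610351562], [0.5395, -0.0719]), ([256.20001220703125, 194.60000610351562], [0.5393, -0.0397]), ([254.39999389648438, 198.1999969482422], [0.5514, -0.0375])]
[259 197  35  19 173] [278.9 206.6] [([257.1000061035156, 200.60000610351562], [0.5541, -0.0271]), ([261.1000061035156, 193.10000610351562], [0.5285, -0.0311]), ([293.8999938964844, 210.5], [0.5308, 0.0726]), ([289.8999938964844, 218.0], [0.5557, 0.0752])]
```

View pics/rel.png

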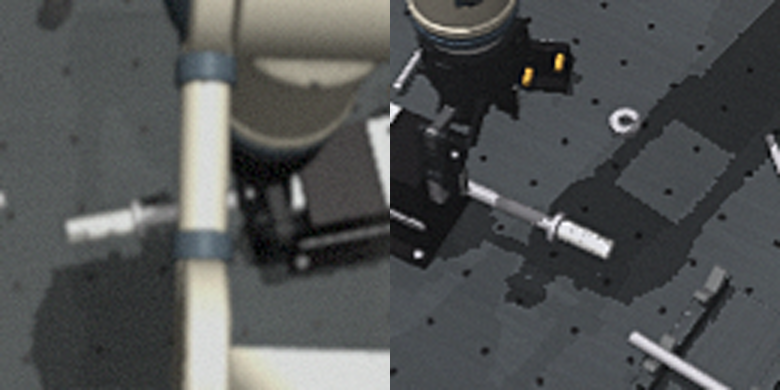

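```bash
python3 - <<'E'
from h import *
d=bot.snapshot("scene");M=np.array([.5485,-.088,.1]);u=np.array([.0855,-.9963,0]);n=np.array([u[1],-u[0],0])
for k,p in dict(rear=(292.3,212.3),collar=(275,205.7),shaft=(257,197)).items():
    c,v=ray(d,p);P=c+v*((M-c)@n)/(v@n);print(k,P.round(4),"behind mouth",((M-P)@u).round(4))
E
```

```text
rear [0.5349 0.0703 0.0946] behind mouth 0.1589
collar [0.5393 0.0194 0.092 ] behind mouth 0.1078
shaft [ 0.5439 -0.0342  0.0985] behind mouth 0.054
```

The release view shows the rod staying in the bore with a slight sag: collar at scene (275,206), rear end at (292,212). That puts the tip about 76 mm deep. Next is the handle.

>>> step_arm:
  rows:
    - [0.3,0,0,0,0,0]
    - [0.62,0,0,0,0,0]
    - [0.62,0,0,0,0,0]
    - [0.62,0,0.25,0,0,0]
    - [0.62,0,0.45,0,0,0]
    - [0.62,0,0.53,0,0,0]
    - [0.62,0,0.53,0,0,0]

```text
t: 11.0
eef_pos: [0.5371, 0.044, 0.0767]
eef_rot: [[-0.087, 0.996, -0.002], [0.996, 0.087, -0.0], [-0.0, -0.002, -1.0]]
ft_force: [-0.4, 0.3, 0.2]
gripper_width: 0.0858
grasp_force: 0.0
```

>>> step_arm:
  rows:
    - [0,0,0,0,0,0]
    - [0,0,0,0,0,0]
    - [0,0,0,0,0,0]
    - [0,0,0,0,0,0]
    - [0,0,0,0,0,0]
    - [0,0,0,0,0,0]
    - [0,0,0,0,0,0]
  jaw: 1
  force: 60

```text
t: 11.88
eef_pos: [0.5379, 0.0446, 0.0779]
eef_rot: [[-0.088, 0.996, 0.001], [0.996, 0.088, -0.0], [-0.0, 0.001, -1.0]]
ft_force: [1.1, 0.2, 2.4]
gripper_width: 0.0157
grasp_force: 58.4
```

```bash
python3 plan.py 0.5458 -0.057 0.0815 94.9
```

```text
calls 1 row [-0.679 -0.007 -0.024] [0.001 0.    0.003] t 11.875 pos [0.5379 0.0446 0.0779] yaw 95.05 F [1.1 0.2 2.4] w 0.0157 g 58.4
```

>>> step_arm:
  rows:
    - [0,0,-0.012,0,0.02,0]
    - [0,0,-0.024,0,0.035,0]
    - [-0.06,0,-0.024,0,0.035,0]
    - [-0.12,0,-0.024,0,0.035,0]
    - [-0.18,0,-0.024,0,0.035,0]
    - [-0.24,0,-0.024,0,0.035,0]
    - [-0.3,0,-0.024,0,0.035,0]
    - [-0.3,0,-0.024,0,0.035,0]

```text
t: 12.88
eef_pos: [0.5419, -0.0017, 0.0814]
eef_rot: [[-0.087, 0.996, -0.002], [0.996, 0.087, 0.026], [0.026, 0.001, -1.0]]
ft_force: [0.8, -1.1, 1.5]
gripper_width: 0.0163
grasp_force: 58.7
```

>>> step_arm:
  rows:
    - [-0.06,0,-0.002,0,0,0]
    - [-0.12,0,-0.003,0,0,0]
    - [-0.18,0,-0.005,0,0,0]
    - [-0.24,0,-0.006,0,0,0]
    - [-0.28,0,-0.007,0,0,0]
    - [-0.28,0,-0.007,0,0,0]

```text
t: 13.62
eef_pos: [0.5457, -0.0419, 0.0823]
eef_rot: [[-0.088, 0.996, -0.001], [0.996, 0.088, 0.028], [0.028, 0.002, -1.0]]
ft_force: [-0.9, 3.6, 6.9]
gripper_width: 0.0162
grasp_force: 59.2
```

```bash
python3 plan.py 0.5458 -0.057 0.0815 94.9; python3 - <<'E'
from h import *
s=bot.snapshot("scene");cv2.imwrite("pics/push.png",cv2.resize(s["pixels"][150:250,200:330],None,fx=5,fy=5,interpolation=cv2.INTER_CUBIC)[...,::-1])
E
```

```text
calls 1 row [-0.101 -0.008  0.002] [ 0.002 -0.036  0.003] t 13.625 pos [ 0.5457 -0.0419  0.0823] yaw 95.05 F [-0.9  3.6  6.9] w 0.0162 g 59.2
```

View pics/push.png

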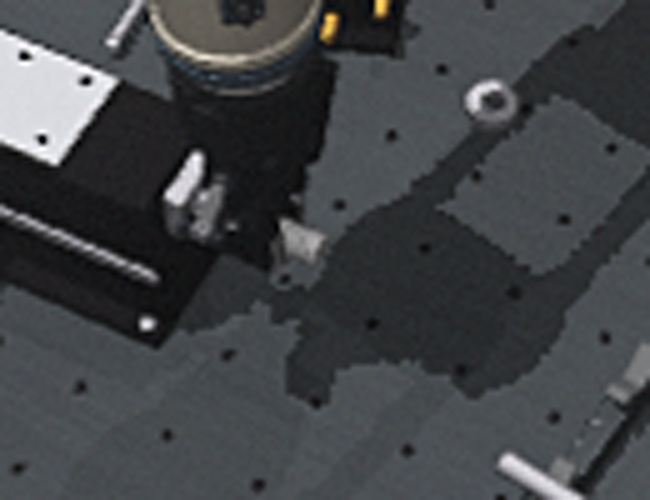

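The view shows the rod nearly home, with the gripper on the handle close to the bushing at crop (190,195). About 15 mm remain.

>>> step_arm:
  rows:
    - [-0.02,0,-0.004,0,0,0]
    - [-0.04,0,-0.004,0,0,0]
    - [-0.06,0,-0.005,0,0,0]
    - [-0.08,0,-0.005,0,0,0]
    - [-0.08,0,-0.005,0,0,0]

```text
t: 14.3
eef_pos: [0.5466, -0.0533, 0.0826]
eef_rot: [[-0.089, 0.996, -0.001], [0.996, 0.089, 0.029], [0.029, 0.001, -1.0]]
ft_force: [-0.3, 6.3, 6.5]
gripper_width: 0.0162
grasp_force: 59.1
```

>>> step_arm:
  rows:
    - [-0.01,0,-0.001,0,0,0]
    - [-0.02,0,-0.001,0,0,0]
    - [-0.02,0,-0.001,0,0,0]

```text
t: 14.68
eef_pos: [0.5468, -0.056, 0.0826]
eef_rot: [[-0.089, 0.996, -0.001], [0.996, 0.089, 0.029], [0.029, 0.001, -1.0]]
ft_force: [-1.8, 5.7, 6.6]
gripper_width: 0.0159
grasp_force: 59.1
```

>>> step_arm:
  rows:
    - [-0.01,0,-0.001,0,0,0]
    - [-0.02,0,-0.001,0,0,0]
    - [-0.02,0,-0.001,0,0,0]

```text
t: 15.05
eef_pos: [0.547, -0.059, 0.0827]
eef_rot: [[-0.089, 0.996, -0.002], [0.996, 0.089, 0.029], [0.029, 0.001, -1.0]]
ft_force: [-1.5, 6.8, 5.5]
gripper_width: 0.0161
grasp_force: 59.1
```

>>> step_arm:
  rows:
    - [-0.01,0,0,0,0,0]
    - [-0.02,0,0,0,0,0]
    - [-0.02,0,0,0,0,0]

```text
t: 15.42
eef_pos: [0.5471, -0.0596, 0.0827]
eef_rot: [[-0.09, 0.996, -0.002], [0.995, 0.09, 0.034], [0.034, 0.001, -0.999]]
ft_force: [-2.9, 14.1, 8.4]
gripper_width: 0.016
grasp_force: 59.4
```

>>> step_arm:
  rows:
    - [-0.01,0,0,0,0,0]
    - [-0.013,0,0,0,0,0]
    - [-0.013,0,0,0,0,0]

```text
t: 15.8
eef_pos: [0.5471, -0.0597, 0.0827]
eef_rot: [[-0.091, 0.996, -0.003], [0.995, 0.091, 0.037], [0.037, 0.001, -0.999]]
ft_force: [-3.1, 20.8, 8.8]
gripper_width: 0.0162
grasp_force: 59.6
```

Contact: the force rises and the rod no longer advances. Relaxing slightly, releasing and lifting clear.

>>> step_arm:
  rows:
    - [0.015,0,0,0,0,0]
    - [0.015,0,0,0,0,0]

```text
t: 16.05
eef_pos: [0.5471, -0.0597, 0.0827]
eef_rot: [[-0.09, 0.996, -0.002], [0.995, 0.09, 0.032], [0.033, 0.001, -0.999]]
ft_force: [-1.9, 12.8, 7.3]
gripper_width: 0.0166
grasp_force: 59.4
```

>>> step_arm:
  rows:
    - [0,0,0,0,0,0]
    - [0,0,0,0,0,0]
    - [0,0,0,0,0,0]
    - [0,0,0,0,0,0]
    - [0,0,0,0,0,0]
    - [0,0,0,0,0,0]
  jaw: 0

```text
t: 16.8
eef_pos: [0.5471, -0.0628, 0.0815]
eef_rot: [[-0.088, 0.996, -0.002], [0.996, 0.088, 0.027], [0.027, 0.0, -1.0]]
ft_force: [-0.4, -0.2, -0.3]
gripper_width: 0.0854
grasp_force: 0.0
```

>>> step_arm:
  rows:
    - [0,0,-0.2,0,0,0]
    - [0,0,-0.5,0,0,0]
    - [0,0,-0.8,0,0,0]
    - [0.6,0,-0.9,0,0,0]
    - [0.9,0,-0.9,0,0,0]
    - [0.9,0,-0.9,0,0,0]
    - [0.9,0,-0.9,0,0,0]

```text
t: 17.68
eef_pos: [0.5355, 0.0684, 0.2201]
eef_rot: [[-0.09, 0.996, -0.002], [0.996, 0.09, 0.027], [0.027, -0.0, -1.0]]
ft_force: [0.1, -1.4, 0.2]
gripper_width: 0.0853
grasp_force: 0.0
```

```bash
python3 - <<'E'
from h import *
t=bot.snapshot("top");s=bot.snapshot("scene")
f=lambda d,x,y:cv2.resize(d["pixels"][y:y+60,x:x+60],None,fx=6,fy=6,interpolation=cv2.INTER_CUBIC)
cv2.imwrite("pics/home.png",np.hstack([f(t,310,150),f(s,220,160)])[...,::-1])
E
```

```text
(no output)
```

View pics/home.png

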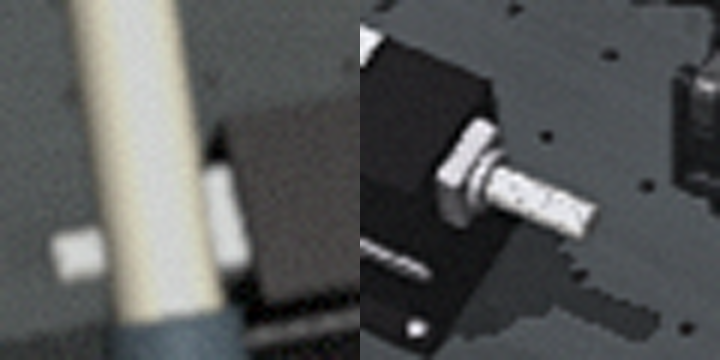

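The view shows the collar flush against the bushing face at scene crop (485,175), with only the handle sticking out and nothing touching the robot. Handing in.

```bash
python3 -c "
from rig import bot
print(bot.job_done())"
```

```text
the job is handed in; nothing more can be done
None
```

The collared rod is fully home in the stage's bore with its collar against the bushing, judged by contact force and the final camera view, and it is released; the short rod was left alone in the rack, and the job is handed in (no verdict was returned).

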